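Load the rocking capacitor carrier in balance

TASK

Take the three leaning capacitors out of the rack and stand each one, terminals up and fully home, in a bore of its own in the white rocking carrier, choosing bores so that the loaded carrier rests level. Leave everything else on the bench where it is.

Things in the scene. Friction and masses are not known exactly. Their poses are not given: they have to be found in the camera images.
- cap_a: one of three alike black cylindrical capacitors, 40 mm diameter, 88 mm long, about 0.15 kg (each within 5 percent), with two screw terminals (6 mm high, look only) on a silver top; lower rim bevelled 3 mm. Origin: centre of its underside; its z axis runs along the cylinder towards the terminals. It starts in the rack, leaning 0.45 rad (26 degrees) from upright
- cap_b: one of three alike black cylindrical capacitors, 40 mm diameter, 88 mm long, about 0.15 kg (each within 5 percent), with two screw terminals (6 mm high, look only) on a silver top; lower rim bevelled 3 mm. Origin: centre of its underside; its z axis runs along the cylinder towards the terminals. It starts in the rack, leaning 0.45 rad (26 degrees) from upright
- cap_c: one of three alike black cylindrical capacitors, 40 mm diameter, 88 mm long, about 0.15 kg (each within 5 percent), with two screw terminals (6 mm high, look only) on a silver top; lower rim bevelled 3 mm. Origin: centre of its underside; its z axis runs along the cylinder towards the terminals. It starts in the rack, leaning 0.45 rad (26 degrees) from upright
- rack: fixed aluminium rack, base 130 x 260 mm, three troughs 80 mm apart along its y axis (a at +y, b middle, c at -y), in which the capacitors lean 0.45 rad from upright, tops to its +x side (away from the robot). Troughs enclose a capacitor's lower 45 mm; the upper 43 mm is free all round (40 mm between neighbours). Draw it out along its own axis. Origin: centre of underside
- bore_1 (a point): centre of the floor of bore 1 of 5 in the white rocking carrier, counted from its +y end to its -y end. Bores are 43 mm wide with a 3 mm bevelled mouth, 40 mm deep, 64 mm apart in one row; z axis points up out of the bore (mouth 40 mm along it; tilts with the carrier), y axis along the row, x axis along the pivot
- bore_2 (a point): centre of the floor of bore 2 of 5 in the white rocking carrier, counted from its +y end to its -y end. Bores are 43 mm wide with a 3 mm bevelled mouth, 40 mm deep, 64 mm apart in one row; z axis points up out of the bore (mouth 40 mm along it; tilts with the carrier), y axis along the row, x axis along the pivot
- bore_3 (a point): centre of the floor of bore 3 of 5 in the white rocking carrier, counted from its +y end to its -y end (the middle one, over the pivot). Bores are 43 mm wide with a 3 mm bevelled mouth, 40 mm deep, 64 mm apart in one row; z axis points up out of the bore (mouth 40 mm along it; tilts with the carrier), y axis along the row, x axis along the pivot
- bore_4 (a point): centre of the floor of bore 4 of 5 in the white rocking carrier, counted from its +y end to its -y end. Bores are 43 mm wide with a 3 mm bevelled mouth, 40 mm deep, 64 mm apart in one row; z axis points up out of the bore (mouth 40 mm along it; tilts with the carrier), y axis along the row, x axis along the pivot
- bore_5 (a point): centre of the floor of bore 5 of 5 in the white rocking carrier, counted from its +y end to its -y end. Bores are 43 mm wide with a 3 mm bevelled mouth, 40 mm deep, 64 mm apart in one row; z axis points up out of the bore (mouth 40 mm along it; tilts with the carrier), y axis along the row, x axis along the pivot
- carrier (a joint): tilt of the white carrier block (62 x 316 x 45 mm), rad: 0 level, + raises the bore_1 end, stops at +-0.12. Pivot 70 mm above the bench under the middle bore; block top 82 mm up when level, fixed pivot cheeks beside the middle end 2 mm lower. Centring springs 0.8 N m/rad: it gives when pressed (1 to 2 N), tips to or near a stop with one capacitor to one side, comes level when balanced
- screwdriver: loose screwdriver about 160 mm long, lying on the bench; leave alone
- solder_reel: loose metal solder reel standing on end, 60 mm diameter, 44 mm high; leave alone
- heat_sink: loose finned aluminium heat sink 70 x 50 x 28 mm; leave alone
- transformer: loose small transformer, 70 x 62 x 50 mm; leave alone
- fat_cap: loose short fat grey capacitor standing on the bench, 52 mm diameter, 50 mm high: too thick for the bores, not part of the job; leave alone

How it is judged:
By the outcome, as a careful person would: the job done as asked, in the order asked, and still so for the second after the job is handed in, with the robot touching nothing.
It also fails if it takes over 72 s, if anything falls off the work surface, if the arm or the gripper's body presses on something with over 40 N, if the wrist force passes 120 N, or if a joint passes its speed limit or range.

ROBOT

A 6-joint arm with a two-finger parallel gripper is mounted at the origin on the work surface. World frame = base frame: x ahead of the robot, y to its left, z up, the work surface at z = 0. Lengths are in m, angles in rad, forces in N, time in s.
With the tool pointing down it reaches from about 0.25 to 0.725 m from the base axis. Payload 4 kg.
Tool frame: the origin (TCP) lies at the very end of the fingers, on their centre line; the grasp point (between the pads) lies 19 mm behind it; z points along the fingers, y is the line along which they close (so a half turn about z gives the same grasp; the last joint's range is limited). The gripper opens to 85 mm and grips with 20 to 120 N. Pads are 22 mm wide; open, the fingers measure 114 mm over their backs; the gripper's body (76 mm by 85 mm) begins 54 mm behind the grasp point. The pads swing forward as they close: fully open they stand 13 mm farther back than shut.
Start: joints at [-1.317, 0.241, 0.005, 1.335, 0, 1.571], TCP at [0.126, -0.484, 0.231] pointing down, gripper open.
Joint ranges: [-2.72, 2.72], [-1.05, 1.87], [-1.09, 1.28], [-1.99, 2.15], [-1.42, 1.44], [-3.14, 3.14]. Speed limits (rad/s): [2.79, 2.79, 3.14, 3.14, 3.14, 3.14].

INTERFACE

Orientations are given as a unit quaternion [x, y, z, w].
In Python, from workcell import telemetry, vision, workorder gives the robot as it stands.
- The arm moves only by the shell command python3 -m inch 'ROWS'. ROWS is JSON, a list of rows, each a list of 3 entries, a list of its own where there are three numbers: the turn, a rotation vector about the tool's x, y, z scaled (see below), then the shift along the tool's x, y, z scaled (see below), then the closure, from -1 (fully open) to 1 (shut). A call has 1 to 10 rows; each row shifts and turns the commanded pose from where the row before left it, along the tool's axes as they then stand; what a row does not reach is not made up. The controller multiplies each number of a shift by 0.3 m and each number of a turn by 360 degrees. A row lasts 1/12 s, in which the tool goes at most 41.7 mm and 7.16 degrees, less where a joint would pass 70% of its speed; a pose out of reach is approached as far as the arm can. A call with a number of a shift or a turn outside -1 to 1 is refused whole. A call with a gripper value outside its range is refused whole. The fingers move at their own pace and stop on an object; the grip force is fixed at half the most. Time passes only in rows, so rows that do not move let the fingers close. It gives the time, the measured TCP pose, the force, the opening and the grip force at its end, in the units of the state.
- telemetry.get_obs(): the state, without advancing time (a new reading comes with each control period).
- vision.camera(name): name is "side" or "top"; returns a dict with "img" (480x640x3 uint8, red, green, blue), "fov_y" (degrees; the focal length in pixels is half the picture's height over the tangent of half this angle, whatever the lens; pixels are square), "cx", "cy" (the principal point, pixels), "pose" (4x4, takes a point from camera to world coordinates). Camera axes: x right, y up, looking along -z (the intrinsics and any distortion apply to the point x, -y, -z); pixel columns grow to the right and rows downward; lengths in m; the calibration is good to about 2 mm. A picture is of the moment at which its call begins. There is no depth.
- workorder.job_done(): hands the job in; it is judged then, once.
The state is a dict: "clock": time; "joint_pos": joint angles; "joint_vel": joint speeds; "tau": joint torques, N m; "eef_pos": TCP position; "tool_rot": TCP orientation; "ft_force": force on the tool from outside, world axes, zero at the start; "ft_torque": the same for the moment, N m; "grip_width": finger opening in m; "grasp_force": force on a finger pad.
Only numpy, scipy, OpenCV 4.12 (cv2) and the standard library are available. Lean on these libraries where they do the work, as an engineer would, in place of code of your own. Each camera call takes 0.05 s, during which the arm holds its last target. There are 200 camera calls.

## Working session

There is one attempt and no reset: what is moved stays moved. The work goes in short steps, Python scripts to look and compute and a shell command to move; the robot and the scene stay as the last step left them, time stands still between calls to the robot, and variables do not carry over. Pictures are saved under pics/ and viewed, at most 10 in all, crops included, and the job is handed in when it is done.

```bash
ls; mkdir -p pics
python3 - <<'E'
from workcell import telemetry, vision
import cv2, numpy as np
o=telemetry.get_obs()
for k,v in o.items(): print(k,np.round(v,4))
for n in ("side","top"):
    c=vision.camera(n); cv2.imwrite(f"pics/{n}0.png",c["img"][:,:,::-1])
    print(n,[ (k,c[k]) for k in c if k!="img"])
E
```

```text
pics
clock 0.0
joint_pos [-1.317   0.2414  0.0037  1.3352  0.      1.5708]
joint_vel [-0.0019 -0.0014 -0.0007 -0.0002 -0.0003 -0.0007]
tau [-5.00000e-04 -3.72317e+01  2.52411e+01  1.69000e-02 -1.00000e-04
 -0.00000e+00]
eef_pos [ 0.1254 -0.4834  0.2304]
tool_rot [ 9.920e-01  1.266e-01 -1.000e-04 -1.000e-03]
ft_force [0.0851 0.9199 0.1916]
ft_torque [ 0.0392 -0.0547  0.0003]
grasp_force 0.0
grip_width 0.0854
side [('fov_y', 52.980757505943046), ('cx', 318.9128457307179), ('cy', 241.30344930515554), ('pose', array([[ 0.93275015,  0.25899655, -0.25079463,  0.30163274],
       [-0.36043706,  0.68514587, -0.6329773 , -0.7124519 ],
       [ 0.00789197,  0.68080535,  0.73242187,  0.92795314],
       [ 0.        ,  0.        ,  0.        ,  1.        ]]))]
top [('fov_y', 48.135245036188024), ('cx', 320.84371376608414), ('cy', 242.53817082863105), ('pose', array([[ 1.44309240e-03,  9.90146768e-01, -1.40026051e-01,
         4.11182475e-01],
       [-9.99923171e-01, -2.95149224e-04, -1.23921411e-02,
         1.01832327e-02],
       [-1.23113670e-02,  1.40033176e-01,  9.90070270e-01,
         1.23890534e+00],
       [ 0.00000000e+00,  0.00000000e+00,  0.00000000e+00,
         1.00000000e+00]]))]
```

View pics/side0.png

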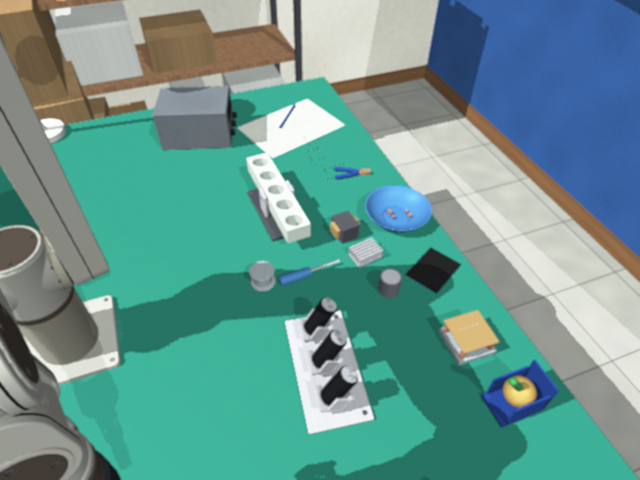

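View pics/top0.png

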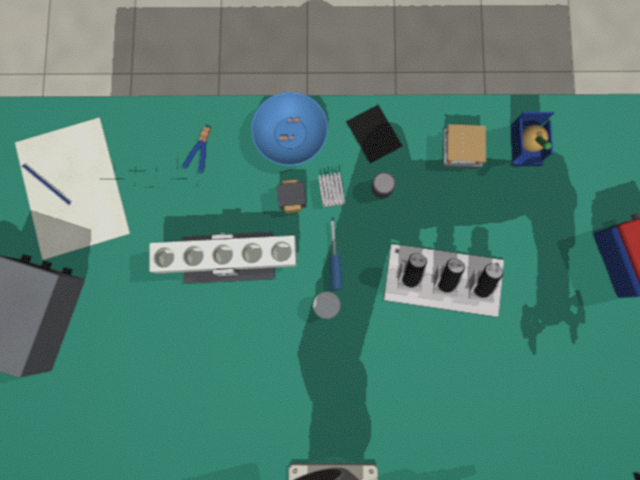

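The side and top views show the rack at about (445,280) in top, with caps a, b, c at about (414,268), (451,272) and (488,278). The carrier is at about (222,253) in top, with bore 1 on the left at (164,257), and it looks level. I'll zoom in on both.

```bash
cat > h.py <<'E'
import numpy as np, cv2
from workcell import telemetry, vision
from scipy.spatial.transform import Rotation as R
def cam(n):
    c=vision.camera(n); c["f"]=240/np.tan(np.radians(c["fov_y"]/2)); return c
def ray(c,u,v):
    d=np.array([(u-c["cx"])/c["f"],-(v-c["cy"])/c["f"],-1.]); P=c["pose"]
    d=P[:3,:3]@d; return P[:3,3],d/np.linalg.norm(d)
def onz(c,u,v,z):
    o,d=ray(c,u,v); return o+d*(z-o[2])/d[2]
def tri(c1,p1,c2,p2):
    (o1,d1),(o2,d2)=ray(c1,*p1),ray(c2,*p2)
    s=np.linalg.lstsq(np.c_[d1,-d2],o2-o1,rcond=None)[0]
    a,b=o1+s[0]*d1,o2+s[1]*d2; return (a+b)/2,np.linalg.norm(a-b)
def proj(c,X):
    q=c["pose"][:3,:3].T@(np.asarray(X)-c["pose"][:3,3]); return np.array([c["cx"]+c["f"]*q[0]/-q[2],c["cy"]-c["f"]*q[1]/-q[2]])
E
python3 - <<'E'
import cv2,numpy as np
t=cv2.imread("pics/top0.png");s=cv2.imread("pics/side0.png")
def cr(im,x,y,w,h,k): return cv2.resize(im[y:y+h,x:x+w],None,fx=k,fy=k,interpolation=cv2.INTER_CUBIC)
a=cr(t,380,235,133,100,3);b=cr(t,140,215,166,100,2.4);c=cr(s,280,290,100,133,3)[:, :];d=cr(s,240,145,100,110,2.7)
M=np.zeros((600,800,3),np.uint8)
for im,(x,y) in ((a,(0,0)),(b,(401,0)),):
    M[y:y+im.shape[0],x:x+im.shape[1]]=im[:,:800-x]
c=cr(s,280,285,133,99,3);M[301:598,0:399]=c[:297]
d=cr(s,240,148,133,99,3);M[301:598,401:800]=d[:297]
cv2.imwrite("pics/m1.png",M)
E
```

```text
(no output)
```

View pics/m1.png

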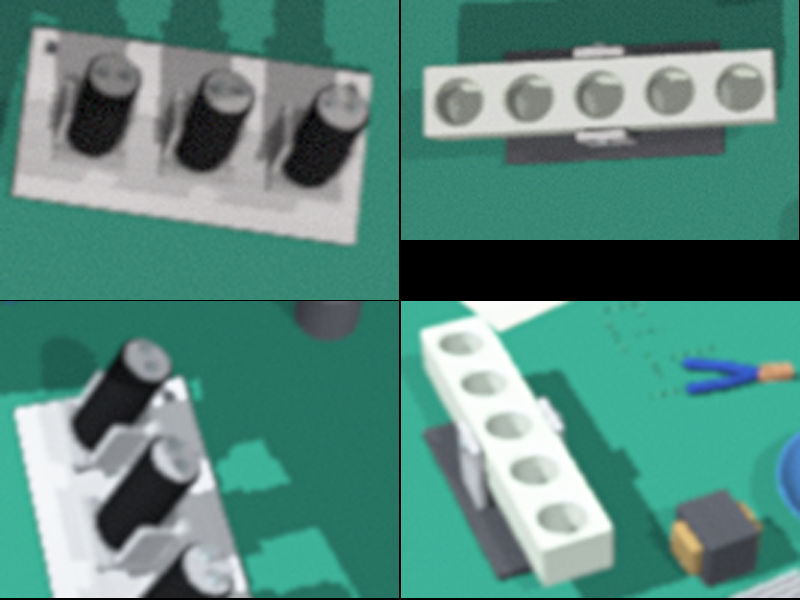

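The montage shows the three discs cleanly (a, b and c in top at about (418,260), (456,266) and (494,270)) and the five level bores. Next I'll measure the rack corners, cap axes and bore mouths.

Run:
```python
from h import *
np.set_printoptions(precision=4,suppress=True)
T,S=cam("top"),cam("side")
# rack yaw from base corners (top), z~5mm guess
C=[(32,27),(371,73),(355,244),(11,195)]
P=np.array([onz(T,380+x/3,235+y/3,.006) for x,y in C]); print("rack corners\n",P[:,:2])
print([np.linalg.norm(P[i]-P[(i+1)%4]) for i in range(4)])
yv=(P[0]-P[1])+(P[3]-P[2]); xv=(P[0]-P[3])+(P[1]-P[2]); 
print("yaw",np.arctan2(-yv[0],yv[1]),np.arctan2(xv[1],xv[0]))
dt=[(418,259.7),(455.7,265.7),(494.3,270.3)]; ds=[(329.3,305),(338.3,337.7),(349.3,375)]
X=np.array([tri(T,a,S,b)[0] for a,b in zip(dt,ds)]); print("tops\n",X,[tri(T,a,S,b)[1] for a,b in zip(dt,ds)])
d=X[0]-X[2]; print("spacing",np.linalg.norm(d),"yaw",np.arctan2(-d[0],d[1]))
# bores: dark pixels in block; contours
for n,c,(x0,y0,x1,y1) in (("top",T,(145,230,302,278)),("side",S,(244,150,312,244))):
    g=cv2.cvtColor(c["img"],cv2.COLOR_RGB2HSV); sat,val=g[...,1],g[...,2]
    w=((sat<60)&(val>(185 if n=="top" else 195))).astype(np.uint8); m=np.zeros_like(w); m[y0:y1,x0:x1]=w[y0:y1,x0:x1]
    cs,h=cv2.findContours(m,cv2.RETR_CCOMP,cv2.CHAIN_APPROX_NONE)
    for k,q in enumerate(cs):
        if h[0][k][3]>=0 and cv2.contourArea(q)>60:
            (u,v),wh,a=cv2.fitEllipse(q); print(n,round(u,1),round(v,1),np.round(wh,1),"->",onz(c,u,v,.082))
```

```text
rack corners
 [[ 0.5821 -0.1359]
 [ 0.5465 -0.3945]
 [ 0.4167 -0.3765]
 [ 0.4532 -0.1178]]
[np.float64(0.2610774226423792), np.float64(0.1310129596342174), np.float64(0.2612924461231326), np.float64(0.13014099860868747)]
yaw -0.13858890597415127 -0.13862026446192505
tops
 [[ 0.5355 -0.1808  0.1104]
 [ 0.5228 -0.2594  0.1109]
 [ 0.5122 -0.3396  0.1107]] [np.float64(0.002730625536684061), np.float64(0.002678013616337945), np.float64(0.0007837600346998903)]
spacing 0.16056085474559728 yaw -0.145757537267745
top 163.2 257.5 [21.1 21.6] -> [0.542  0.3673 0.082 ]
top 192.5 256.1 [20.5 22. ] -> [0.5452 0.3035 0.082 ]
top 221.8 254.8 [20.5 22. ] -> [0.548  0.2398 0.082 ]
top 251.2 253.1 [20.6 22.1] -> [0.5516 0.176  0.082 ]
top 280.8 251.1 [21.4 22.2] -> [0.556  0.1115 0.082 ]
side 291.1 220.2 [ 9.4 13.6] -> [0.5522 0.1103 0.082 ]
side 281.7 204.6 [ 8.2 13. ] -> [0.5481 0.1733 0.082 ]
side 273.0 189.4 [ 7.8 11.6] -> [0.5449 0.2379 0.082 ]
side 265.0 175.3 [ 8.  10.7] -> [0.5419 0.3017 0.082 ]
```

```bash
cat >> h.py <<'E'
np.set_printoptions(precision=4,suppress=True)
yaw=-.139; L=.45
ax=np.array([np.sin(L)*np.cos(yaw),np.sin(L)*np.sin(yaw),np.cos(L)])      # leaning cap axis
ey=np.array([np.cos(L)*np.cos(yaw),np.cos(L)*np.sin(yaw),-np.sin(L)])
def frame(y,z): return R.from_matrix(np.c_[np.cross(y,z),y,z])
RG=frame(ey,-ax)
tb=np.array([.5235,-.2599,.1107]); ry=np.array([-np.sin(yaw),np.cos(yaw),0])
top={"a":tb+.08*ry,"b":tb,"c":tb-.08*ry}
def capS(k,s): return top[k]+(s-.088)*ax
cy=.0547; RC=frame(np.array([np.cos(cy),np.sin(cy),0]),np.array([0,0,-1.]))
b3=np.array([.5486,.2396,0]); bore=lambda i,z:b3+(3-i)*.064*np.array([-np.sin(cy),np.cos(cy),0])+[0,0,z]
def now():
    o=telemetry.get_obs(); return o,np.array(o["eef_pos"]),R.from_quat(o["tool_rot"])
def plan(p1,r1=None,p0=None,r0=None):
    if p0 is None: o,p0,r0=now(); print("t",o["clock"],"pos",p0,"F",np.round(o["ft_force"],1),"w",o["grip_width"],"g",o["grasp_force"])
    r1=r0 if r1 is None else r1; q=(r0.inv()*r1).as_rotvec()
    print("turn units",np.degrees(q)/360,"deg",np.degrees(np.linalg.norm(q)),"| shift units before turn",r0.inv().apply(p1-p0)/.3,"after",r1.inv().apply(p1-p0)/.3,"mm",1000*np.linalg.norm(p1-p0))
E
python3 - <<'E'
from h import *
for k in "abc": print(k,"origin",capS(k,0),"pre",capS(k,.125),"grasp",capS(k,.047))
plan(capS("c",.125),RG)
T=cam("top")
for u,v in ((222.3,239),(222.3+.9,269)): print(onz(T,u,v,.082))
E
```

```text
a origin [ 0.4967 -0.1754  0.0315] pre [ 0.5505 -0.1829  0.144 ] grasp [ 0.5169 -0.1782  0.0738]
b origin [ 0.4856 -0.2546  0.0315] pre [ 0.5394 -0.2621  0.144 ] grasp [ 0.5058 -0.2574  0.0738]
c origin [ 0.4745 -0.3338  0.0315] pre [ 0.5284 -0.3414  0.144 ] grasp [ 0.4948 -0.3367  0.0738]
t 0.2 pos [ 0.1254 -0.4836  0.2308] F [-0.3 -0.6 -0.2] w 0.0855355691226429 g 0.0
turn units [ 0.0629 -0.0423 -0.1841] deg 71.67900145425214 | shift units before turn [ 1.4191 -0.1214  0.2893] after [ 0.6557  1.2643 -0.2896] mm 436.00129355717866
[0.5827 0.2397 0.082 ]
[0.517  0.2359 0.082 ]
```

```bash
A='[0.0045,-0.003,-0.01315],[0,0,0],-0.4'
python3 -m inch '[[[0.0045,-0.003,-0.01315],[0,0,0],-0.4],[[0.0045,-0.003,-0.01315],[0,0,0],-0.4],[[0.0045,-0.003,-0.01315],[0,0,0],-0.4],[[0.0045,-0.003,-0.01315],[0,0,0],-0.4],[[0.0045,-0.003,-0.01315],[0,0,0],-0.4],[[0.0045,-0.003,-0.01315],[0,0,0],-0.4],[[0.0045,-0.003,-0.01315],[0,0,0],-0.4]]'
python3 -m inch '[[[0.0045,-0.003,-0.01315],[0,0,0],-0.4],[[0.0045,-0.003,-0.01315],[0,0,0],-0.4],[[0.0045,-0.003,-0.01315],[0,0,0],-0.4],[[0.0045,-0.003,-0.01315],[0,0,0],-0.4],[[0.0045,-0.003,-0.01315],[0,0,0],-0.4],[[0.0045,-0.003,-0.01315],[0,0,0],-0.4],[[0.0045,-0.003,-0.01315],[0,0,0],-0.4]]'
python3 - <<'E'
from h import *
plan(capS("c",.18),RG)
E
```

```text
clock: 0.83
eef_pos: [0.1255, -0.4841, 0.2311]
tool_rot: [0.907, 0.404, -0.077, -0.089]
ft_force: [0.4, 0.1, -0.8]
grip_width: 0.0597
grasp_force: 0.0
clock: 1.42
eef_pos: [0.1257, -0.4841, 0.231]
tool_rot: [0.734, 0.641, -0.146, -0.169]
ft_force: [-0.8, -0.3, -0.6]
grip_width: 0.0597
grasp_force: 0.0
t 1.4167 pos [ 0.1257 -0.4841  0.231 ] F [-0.8 -0.3 -0.6] w 0.05973770527455828 g 0.0
turn units [-0.0001  0.      0.0006] deg 0.2239114531412998 | shift units before turn [ 0.6523  1.266  -0.4725] after [ 0.6572  1.2638 -0.4717] mm 450.16626988749204
```

```bash
python3 -m inch '[[[0,0,0],[0.0435,0.0844,-0.0315],-0.4],[[0,0,0],[0.0435,0.0844,-0.0315],-0.4],[[0,0,0],[0.0435,0.0844,-0.0315],-0.4],[[0,0,0],[0.0435,0.0844,-0.0315],-0.4],[[0,0,0],[0.0435,0.0844,-0.0315],-0.4],[[0,0,0],[0.0435,0.0844,-0.0315],-0.4],[[0,0,0],[0.0435,0.0844,-0.0315],-0.4],[[0,0,0],[0.0435,0.0844,-0.0315],-0.4]]' | tail -0
python3 -m inch '[[[0,0,0],[0.0435,0.0844,-0.0315],-0.4],[[0,0,0],[0.0435,0.0844,-0.0315],-0.4],[[0,0,0],[0.0435,0.0844,-0.0315],-0.4],[[0,0,0],[0.0435,0.0844,-0.0315],-0.4],[[0,0,0],[0.0435,0.0844,-0.0315],-0.4],[[0,0,0],[0.0435,0.0844,-0.0315],-0.4],[[0,0,0],[0.0435,0.0844,-0.0315],-0.4],[[0,0,0],[0,0,0],-0.4]]'
python3 - <<'E'
from h import *
plan(capS("c",.110),RG); plan(capS("c",.047),RG)
S,T=cam("side"),cam("top")
def cr(im,x,y,w,h,k): return cv2.resize(im[y:y+h,x:x+w],None,fx=k,fy=k,interpolation=cv2.INTER_CUBIC)
cv2.imwrite("pics/pre.png",np.hstack([cr(S["img"],280,270,133,133,3),cr(T["img"],400,200,133,133,3)])[:,:,::-1])
E
```

```text
clock: 2.75
eef_pos: [0.5555, -0.3421, 0.185]
tool_rot: [0.734, 0.642, -0.145, -0.166]
ft_force: [1.0, 0.5, -2.1]
grip_width: 0.06
grasp_force: 0.0
t 2.75 pos [ 0.5555 -0.3421  0.185 ] F [ 1.   0.5 -2.1] w 0.06000764852108004 g 0.0
turn units [0.0009 0.0003 0.0008] deg 0.45017456927219623 | shift units before turn [-0.0096 -0.0229  0.2121] after [-0.0101 -0.0216  0.2122] mm 64.05456189915833
t 2.75 pos [ 0.5555 -0.3421  0.185 ] F [ 1.   0.5 -2.1] w 0.06000764852108004 g 0.0
turn units [0.0009 0.0003 0.0008] deg 0.45017456927219623 | shift units before turn [-0.0093 -0.0241  0.4221] after [-0.0101 -0.0216  0.4222] mm 126.8562930408619Exception ignored on flushing sys.stdout:
BrokenPipeError: [Errno 32] Broken pipe
```

View pics/pre.png

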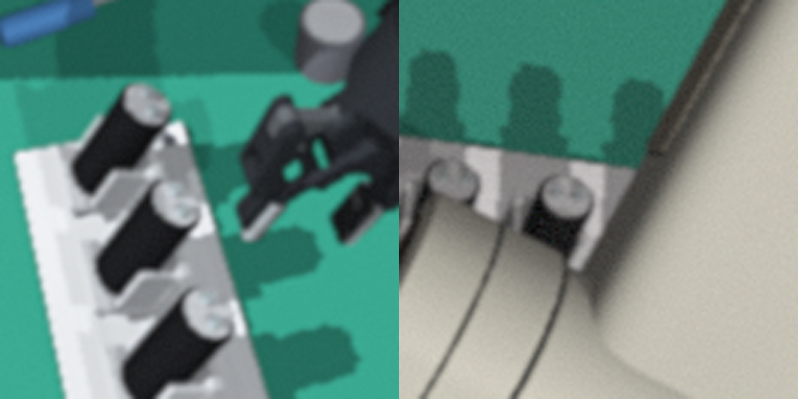

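The gripper is open above and beyond cap c, with its finger tips at about (363,348) and (395,348) in the side view. The top view is blocked by the arm. I'll correct the offset first.

```bash
python3 -m inch '[[[0,0,0],[-0.0095,-0.023,0],-0.4],[[0.0009,0.0003,0.0008],[0,0,0],-0.4],[[0,0,0],[0,0,0],-0.4]]' | head -2
python3 - <<'E'
from h import *
plan(capS("c",.110),RG); plan(capS("c",.047),RG)
S=cam("side"); o,p,r=now()
print("tcp px",proj(S,p),"tips 6mm back",[proj(S,p+r.apply([0,s*.033,-.007])) for s in (-1,1)])
E
```

```text
clock: 3.1
eef_pos: [0.5416, -0.3475, 0.1969]
t 3.1 pos [ 0.5416 -0.3475  0.1969] F [-0.3 -0.8  0.6] w 0.06048706458705625 g 0.0
turn units [-0.0002 -0.0003 -0.0012] deg 0.4423753612010747 | shift units before turn [0.0142 0.0349 0.2291] after [0.0143 0.0347 0.2291] mm 69.65004245175834
t 3.1 pos [ 0.5416 -0.3475  0.1969] F [-0.3 -0.8  0.6] w 0.06048706458705625 g 0.0
turn units [-0.0002 -0.0003 -0.0012] deg 0.4423753612010747 | shift units before turn [0.0139 0.0351 0.4391] after [0.0143 0.0347 0.4391] mm 132.2137689984031
tcp px [369.5316 349.3625] tips 6mm back [array([355.3248, 346.0231]), array([387.1942, 348.1574])]
```

```bash
python3 -m inch '[[[0,0,0],[0,0,0],-0.4],[[0,0,0],[0,0,0],-0.4]]' | head -2
python3 - <<'E'
from h import *
plan(capS("c",.110),RG)
E
python3 -m inch '[[[0,0,0],[0,0,0],-0.4],[[0,0,0],[0,0,0],-0.4]]' | head -2
python3 - <<'E'
from h import *
plan(capS("c",.110),RG)
E
```

```text
clock: 3.32
eef_pos: [0.5427, -0.3471, 0.1959]
t 3.3167 pos [ 0.5427 -0.3471  0.1959] F [ 0.5  0.9 -0.3] w 0.05991338499990916 g 0.0
turn units [-0.     -0.0002 -0.001 ] deg 0.35630777108059136 | shift units before turn [0.0124 0.0302 0.2274] after [0.0124 0.0302 0.2274] mm 68.91925099581331
clock: 3.48
eef_pos: [0.5429, -0.3468, 0.1953]
t 3.4833 pos [ 0.5429 -0.3468  0.1953] F [-0.7 -0.1 -0.2] w 0.06006210769598192 g 0.0
turn units [-0.0001 -0.0002 -0.0009] deg 0.323271775052386 | shift units before turn [0.0112 0.029  0.226 ] after [0.0113 0.0288 0.226 ] mm 68.42800365817449
```

```bash
python3 -m inch '[[[0,0,-0.0009],[0.011,0.029,0],-0.4],[[0,0,0],[0,0,0.046],-0.4],[[0,0,0],[0,0,0.06],-0.4],[[0,0,0],[0,0,0.06],-0.4],[[0,0,0],[0,0,0.04],-0.4],[[0,0,0],[0,0,0.02],-0.4],[[0,0,0],[0,0,0],-0.4],[[0,0,0],[0,0,0],-0.4],[[0,0,0],[0,0,0],-0.4],[[0,0,0],[0,0,0],-0.4]]' | head -2
python3 - <<'E'
from h import *
plan(capS("c",.047),RG)
S=cam("side"); o,p,r=now()
print("tcp px",proj(S,p),"tips 6mm back",[proj(S,p+r.apply([0,s*.033,-.007])) for s in (-1,1)],"cap top px",proj(S,top["c"]))
cv2.imwrite("pics/pre2.png",cv2.resize(S["img"][310:410,300:433],None,fx=6,fy=6,interpolation=cv2.INTER_CUBIC)[:,:,::-1])
E
```

```text
clock: 4.32
eef_pos: [0.5211, -0.3399, 0.1296]
t 4.3167 pos [ 0.5211 -0.3399  0.1296] F [-0.3  0.4 -0.3] w 0.05959995901836862 g 0.0
turn units [0.0004 0.0001 0.0001] deg 0.1472427374653689 | shift units before turn [-0.0015  0.0007  0.2061] after [-0.0016  0.0012  0.2061] mm 61.841159823455385
tcp px [354.1576 368.5836] tips 6mm back [array([340.4153, 366.0119]), array([371.013 , 367.0528])] cap top px [349.073  374.7588]
```

View pics/pre2.png

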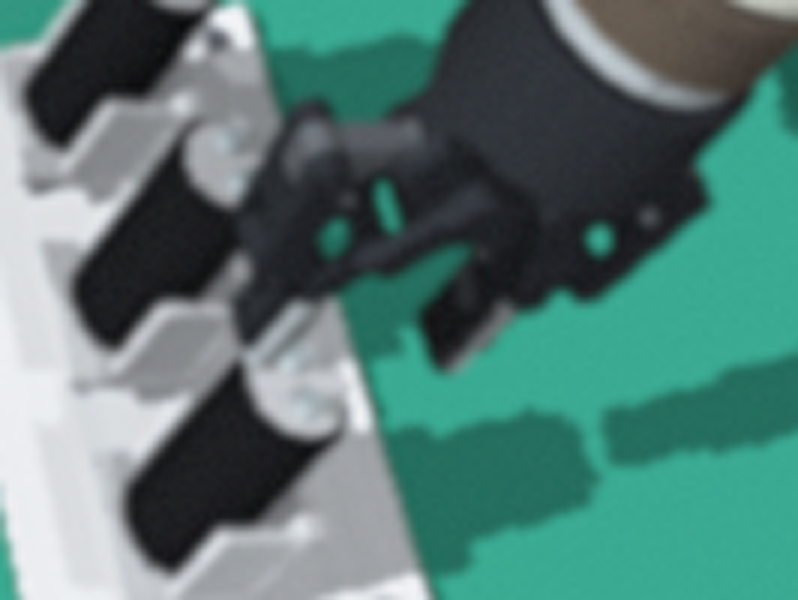

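The tips are at about (341,367) and (375,371) in the side view, straddling cap c's top at (349,374) as predicted. I'll descend along the axis and grip.

```bash
python3 -m inch '[[[0,0,0],[-0.0015,0.001,0.04],-0.4],[[0,0,0],[0,0,0.046],-0.4],[[0,0,0],[0,0,0.045],-0.4],[[0,0,0],[0,0,0.035],-0.4],[[0,0,0],[0,0,0.025],-0.4],[[0,0,0],[0,0,0.015],-0.4],[[0,0,0],[0,0,0],-0.4],[[0,0,0],[0,0,0],-0.4],[[0,0,0],[0,0,0],-0.4]]'
python3 -m inch '[[[0,0,0],[0,0,0],0.05],[[0,0,0],[0,0,0],0.2],[[0,0,0],[0,0,0],1],[[0,0,0],[0,0,0],1],[[0,0,0],[0,0,0],1],[[0,0,0],[0,0,0],1]]'
python3 - <<'E'
from h import *
plan(capS("c",.047),RG)
E
```

```text
clock: 5.12
eef_pos: [0.4946, -0.3368, 0.074]
tool_rot: [0.736, 0.64, -0.146, -0.167]
ft_force: [0.4, -0.5, -0.2]
grip_width: 0.0598
grasp_force: 0.0
clock: 5.62
eef_pos: [0.4939, -0.3367, 0.0746]
tool_rot: [0.735, 0.64, -0.146, -0.168]
ft_force: [-1.9, 0.8, 5.6]
grip_width: 0.0389
grasp_force: 60.6
t 5.6167 pos [ 0.4939 -0.3367  0.0746] F [-1.9  0.8  5.6] w 0.03891896762062411 g 60.6128411879763
turn units [0.0002 0.0001 0.    ] deg 0.07327092322110357 | shift units before turn [0.0005 0.0038 0.0011] after [0.0005 0.0038 0.0011] mm 1.202022095213293
```

Cap c is gripped (38.9 mm opening, 60 N). Now I'll draw it out along its axis.

```bash
python3 -m inch '[[[0,0,0],[0,0,-0.02],1],[[0,0,0],[0,0,-0.04],1],[[0,0,0],[0,0,-0.05],1],[[0,0,0],[0,0,-0.05],1],[[0,0,0],[0,0,-0.05],1],[[0,0,0],[0,0,-0.05],1],[[0,0,0],[0,0,-0.04],1],[[0,0,0],[0,0,-0.02],1],[[0,0,0],[0,0,0],1],[[0,0,0],[0,0,0],1]]'
python3 - <<'E'
from h import *
plan(bore(3,.21),RC)
o,p,r=now(); plan(bore(3,.21),r,p+[0,0,.04],r)
E
```

```text
clock: 6.45
eef_pos: [0.5359, -0.3423, 0.1593]
tool_rot: [0.736, 0.64, -0.146, -0.168]
ft_force: [-0.0, -0.3, -1.6]
grip_width: 0.039
grasp_force: 60.7
t 6.45 pos [ 0.5359 -0.3423  0.1593] F [-0.  -0.3 -1.6] w 0.0390427580681653 g 60.65025761257857
turn units [-0.0711 -0.0069 -0.0302] deg 27.912221652463987 | shift units before turn [ 1.927  -0.2769 -0.0541] after [ 1.9345  0.1483 -0.169 ] mm 584.2664845648078
turn units [0. 0. 0.] deg 0.0 | shift units before turn [ 1.927  -0.2192  0.0661] after [ 1.927  -0.2192  0.0661] mm 582.1619263866099
```

```bash
python3 -m inch '[[[-0.0119,-0.00115,-0.00503],[0,0,0],1],[[-0.0119,-0.00115,-0.00503],[0,0,0],1],[[-0.0119,-0.00115,-0.00503],[0,0,0],1],[[-0.0119,-0.00115,-0.00503],[0,0,0],1],[[-0.0119,-0.00115,-0.00503],[0,0,0],1],[[-0.0119,-0.00115,-0.00503],[0,0,0],1],[[0,0,0],[0,0,-0.055],1],[[0,0,0],[0,0,-0.06],1],[[0,0,0],[0.05,0,-0.054],1],[[0,0,0],[0.1,0.01,0],1]]'
python3 -m inch '[[[0,0,0],[0.105,0.01,0],1],[[0,0,0],[0.105,0.01,0],1],[[0,0,0],[0.105,0.01,0],1],[[0,0,0],[0.105,0.01,0],1],[[0,0,0],[0.105,0.01,0],1],[[0,0,0],[0.105,0.01,0],1],[[0,0,0],[0.105,0.01,0],1],[[0,0,0],[0.105,0.01,0],1],[[0,0,0],[0.105,0.01,0],1],[[0,0,0],[0.105,0.01,0],1]]' >/dev/null
python3 -m inch '[[[0,0,0],[0.105,0.01,0],1],[[0,0,0],[0.105,0.01,0],1],[[0,0,0],[0.105,0.01,0],1],[[0,0,0],[0.105,0.008,0],1],[[0,0,0],[0.08,0,0],1],[[0,0,0],[0.06,0,0],1],[[0,0,0],[0.03,0,0],1],[[0,0,0],[0.01,0,0],1],[[0,0,0],[0,0,0],1],[[0,0,0],[0,0,0],1]]'
python3 -m inch '[[[0,0,0],[0,0,0],1],[[0,0,0],[0,0,0],1],[[0,0,0],[0,0,0],1]]' | head -2
python3 - <<'E'
from h import *
plan(bore(3,.21),RC)
T,S=cam("top"),cam("side")
def cr(im,x,y,w,h,k): return cv2.resize(im[y:y+h,x:x+w],None,fx=k,fy=k,interpolation=cv2.INTER_CUBIC)
cv2.imwrite("pics/c3.png",np.hstack([cr(S["img"],230,90,100,140,4),cr(T["img"],170,180,100,140,4)])[:,:,::-1])
for i in (2,3,4): print(i,proj(S,bore(i,.082)),proj(T,bore(i,.082)))
E
```

```text
clock: 7.28
eef_pos: [0.5357, -0.3003, 0.2133]
tool_rot: [0.69, 0.724, 0.0, 0.003]
ft_force: [1.1, -0.4, -1.1]
grip_width: 0.0383
grasp_force: 61.0
clock: 8.95
eef_pos: [0.5501, 0.1982, 0.2103]
tool_rot: [0.688, 0.726, -0.0, 0.0]
ft_force: [-0.3, 0.5, -1.9]
grip_width: 0.0388
grasp_force: 60.9
clock: 9.2
eef_pos: [0.5505, 0.1983, 0.2107]
t 9.2 pos [0.5505 0.1983 0.2107] F [ 0.4 -0.5 -1.4] w 0.03899911151320264 g 60.92451434349641
turn units [ 0.0002  0.     -0.0003] deg 0.1412526763460466 | shift units before turn [0.1378 0.0008 0.0024] after [0.1378 0.0011 0.0024] mm 41.35708960709977
2 [265.8825 174.6538] [192.531  256.1087]
3 [274.11   188.6793] [221.9098 254.5089]
4 [282.8606 203.5967] [251.3037 252.9084]
```

View pics/c3.png

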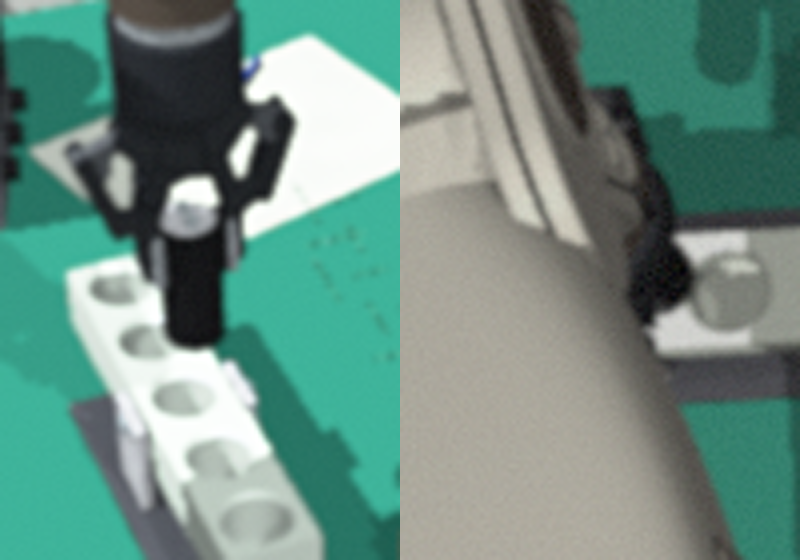

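The side view shows cap c hanging upright, with its silver top at about (277.5,143) and bores 2, 3 and 4 at about (266.7,175.5), (275.7,189.5) and (283.7,205.5). I'll compare the predicted and measured pixels to remove the camera bias.

Run:
```python
from h import *
S=cam("side"); o,p,r=now()
print("top pred",proj(S,p+[0,0,.041]),"bottom centre pred",proj(S,p-[0,0,.047]))
g=S["img"].max(2)
for v in range(150,176,3):
    row=g[v,255:305].astype(float); idx=np.where(row<70)[0]+255
    m=idx.min()-.5+0, idx.max()+.5
    # predicted midline col at this row
    q=[proj(S,p+[0,0,z]) for z in np.linspace(-.047,.041,60)]; k=np.argmin([abs(a[1]-v) for a in q]); 
    print(v,m,"mid",sum(m)/2,"pred",q[k][0]) 
col=g[150:190,277].astype(int); print("col277",col)
for i,(u,v) in zip((1,2,3,4,5),((259.5,162.5),(266.7,175.5),(275.7,189.5),(283.7,205.5),(294.2,220))): print(i,onz(S,u,v,.082),"vs",bore(i,.082))
```

```text
top pred [275.7481 144.359 ] bottom centre pred [277.7896 173.6341]
150 (np.float64(263.5), np.float64(286.5)) mid 275.0 pred 276.1461480111765
153 (np.float64(264.5), np.float64(286.5)) mid 275.5 pred 276.35975593827
156 (np.float64(265.5), np.float64(286.5)) mid 276.0 pred 276.5709491132632
159 (np.float64(271.5), np.float64(284.5)) mid 278.0 pred 276.7797682527226
162 (np.float64(270.5), np.float64(284.5)) mid 277.5 pred 276.98625316293595
165 (np.float64(271.5), np.float64(284.5)) mid 278.0 pred 277.19044276520924
168 (np.float64(271.5), np.float64(284.5)) mid 278.0 pred 277.39237512032474
171 (np.float64(271.5), np.float64(285.5)) mid 278.5 pred 277.5920874521921
174 (np.float64(272.5), np.float64(285.5)) mid 279.0 pred 277.789616170724
col277 [ 34  22  23  23  25  24  22  22  22  19  24  28  25  27  26  27  27  27
  27  26  24  29  26  24  24  24  73 166 246 255 254 254 254 254 246 228
 220 218 210 200]
1 [0.5439 0.3614 0.082 ] vs [0.5416 0.3674 0.082 ]
2 [0.5461 0.2992 0.082 ] vs [0.5451 0.3035 0.082 ]
3 [0.5516 0.2349 0.082 ] vs [0.5486 0.2396 0.082 ]
4 [0.5519 0.1681 0.082 ] vs [0.5521 0.1757 0.082 ]
5 [0.5597 0.1083 0.082 ] vs [0.5556 0.1118 0.082 ]
```

Run:
```python
from h import *
# block outline lines from the first pictures: fit quads to white mask
for n in ("side","top"):
    c=cam(n); im=cv2.imread(f"pics/{n}0.png")
    hsv=cv2.cvtColor(im,cv2.COLOR_BGR2HSV); m=((hsv[...,1]<70)&(hsv[...,2]>150)).astype(np.uint8)
    z=np.zeros_like(m); b=(244,146,320,250) if n=="side" else (145,230,302,278); z[b[1]:b[3],b[0]:b[2]]=m[b[1]:b[3],b[0]:b[2]]
    q=max(cv2.findContours(z,cv2.RETR_EXTERNAL,cv2.CHAIN_APPROX_NONE)[0],key=cv2.contourArea)
    h=cv2.approxPolyDP(cv2.convexHull(q),2.0,True)[:,0]; print(n,h.tolist())
    for u,v in h: print((u,v),onz(c,u,v,.082)[:2])
# side-view cap bounds
S=cam("side"); o,p,r=now(); g=cv2.cvtColor(S["img"],cv2.COLOR_RGB2GRAY)
for u in (274,276,278,280,282): print(u,"rows 128-182",g[128:182,u].tolist())
print([proj(S,p+[0,0,.041]+ .02*np.array([np.cos(t),np.sin(t),0])).round(1).tolist() for t in np.linspace(0,2*np.pi,8,endpoint=False)])
print([proj(S,p+[0,0,-.047]+ .017*np.array([np.cos(t),np.sin(t),0])).round(1).tolist() for t in np.linspace(0,2*np.pi,8,endpoint=False)])
```

```text
side [[258, 146], [299, 146], [310, 222], [309, 236], [288, 242], [265, 216], [247, 166], [247, 157]]
(np.int32(258), np.int32(146)) [0.5617 0.438 ]
(np.int32(299), np.int32(146)) [0.6744 0.3959]
(np.int32(310), np.int32(222)) [0.5942 0.0877]
(np.int32(309), np.int32(236)) [0.5752 0.0435]
(np.int32(288), np.int32(242)) [0.5213 0.0427]
(np.int32(265), np.int32(216)) [0.4957 0.1478]
(np.int32(247), np.int32(166)) [0.5067 0.3585]
(np.int32(247), np.int32(157)) [0.5176 0.3983]
top [[294, 236], [294, 265], [224, 274], [149, 270], [149, 244], [152, 242], [213, 235]]
(np.int32(294), np.int32(236)) [0.5892 0.0832]
(np.int32(294), np.int32(265)) [0.5257 0.0827]
(np.int32(224), np.int32(274)) [0.5062 0.2339]
(np.int32(149), np.int32(270)) [0.5148 0.3971]
(np.int32(149), np.int32(244)) [0.5717 0.3997]
(np.int32(152), np.int32(242)) [0.5761 0.3934]
(np.int32(213), np.int32(235)) [0.5915 0.2603]
274 rows 128-182 [36, 35, 36, 33, 31, 35, 62, 133, 221, 253, 254, 240, 205, 168, 152, 160, 167, 170, 170, 161, 126, 72, 28, 17, 22, 23, 20, 19, 21, 22, 19, 24, 22, 23, 24, 22, 23, 24, 24, 27, 22, 28, 26, 
[... 621 characters left out ...]
253, 253, 239, 193, 168, 169, 167, 162, 160, 142, 95, 43, 24, 22, 22, 20, 22, 23, 24, 20, 21, 19, 25, 19, 22, 22, 23, 22, 23, 24, 24, 22, 22, 27, 24, 20, 18, 31, 88, 187, 252, 255, 253, 253]
282 rows 128-182 [34, 32, 31, 27, 33, 76, 150, 214, 238, 248, 254, 255, 250, 210, 162, 158, 164, 155, 130, 90, 48, 23, 17, 20, 23, 17, 22, 23, 23, 20, 21, 22, 19, 19, 20, 22, 22, 19, 18, 23, 22, 22, 22, 20, 18, 19, 18, 34, 91, 176, 240, 253, 254, 254]
[[283.7, 142.5], [279.5, 139.8], [273.1, 139.6], [268.1, 142.2], [267.5, 146.1], [271.7, 148.9], [278.3, 149.1], [283.2, 146.4]]
[[284.2, 172.1], [280.8, 169.6], [275.6, 169.5], [271.6, 171.8], [271.2, 175.1], [274.5, 177.6], [279.8, 177.7], [283.8, 175.4]]
```

```bash
python3 -m inch '[[[0,0,0],[0.07,0.003,0],1],[[0,0,0],[0.05,0,0],1],[[0,0,0],[0.016,0,0.03],1],[[0,0,0],[0,0,0.06],1],[[0,0,0],[0,0,0.06],1],[[0,0,0],[0,0,0.05],1],[[0,0,0],[0,0,0.03],1],[[0,0,0],[0,0,0.02],1],[[0,0,0],[0,0,0],1],[[0,0,0],[0,0,0],1]]' >/dev/null
python3 -m inch '[[[0,0,0],[0,0,0],1],[[0,0,0],[0,0,0],1]]' | head -2
python3 - <<'E'
from h import *
plan(bore(3,.130),RC)
T,S=cam("top"),cam("side"); o,p,r=now()
def cr(im,x,y,w,h,k): return cv2.resize(im[y:y+h,x:x+w],None,fx=k,fy=k,interpolation=cv2.INTER_CUBIC)
cv2.imwrite("pics/c4.png",np.hstack([cr(S["img"],245,145,66,90,6),cr(T["img"],205,220,66,90,6)])[:,:,::-1])
print("cap bottom px",proj(S,p-[0,0,.047]))
for (u,v) in ((309.7,225.3),(288,232.7),(247,157.7)): print(onz(S,u,v,.082))
E
```

```text
clock: 10.5
eef_pos: [0.5499, 0.2404, 0.1368]
t 10.5 pos [0.5499 0.2404 0.1368] F [-0.1 -0.3 -1.6] w 0.03884485102300338 g 60.91280981898308
turn units [ 0.0005 -0.0001 -0.0001] deg 0.19530051682900165 | shift units before turn [-0.0025 -0.0045  0.0226] after [-0.0024 -0.0044  0.0227] mm 6.966197327959429
cap bottom px [274.2527 186.2588]
[0.5895 0.0771 0.082 ]
[0.5311 0.072  0.082 ]
[0.5167 0.3951 0.082 ]
```

View pics/c4.png

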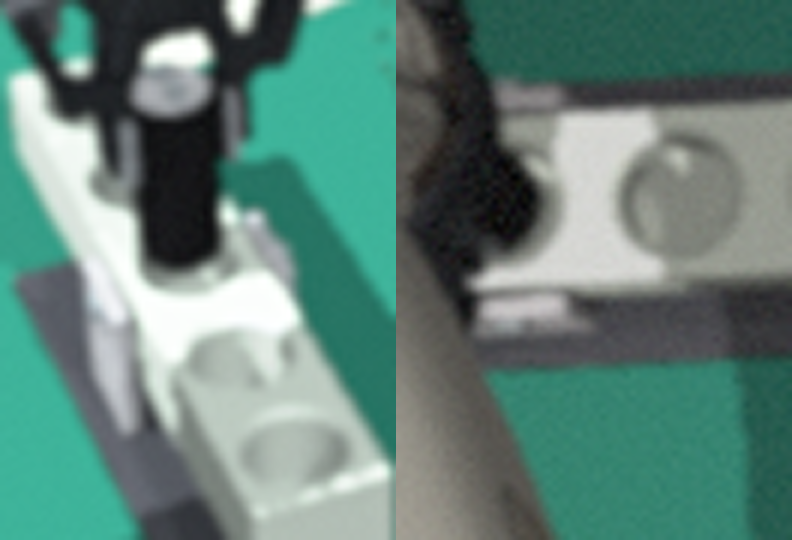

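The side crop shows cap c just above bore 3, about 1.3 px left of the ring centre (ring spans u≈268 to 285). The top crop puts it about 1 px too far toward +y. I'll shift about 1.6 mm in +x and 2.4 mm in -y, then lower while watching force.

```bash
python3 -m inch '[[[0,0,0],[-0.008,0.0053,0],1],[[0,0,0],[0,0,0.01],1],[[0,0,0],[0,0,0.014],1],[[0,0,0],[0,0,0.012],1],[[0,0,0],[0,0,0],1],[[0,0,0],[0,0,0],1],[[0,0,0],[0,0,0],1]]'
python3 -m inch '[[[0,0,0],[0,0,0.012],1],[[0,0,0],[0,0,0.012],1],[[0,0,0],[0,0,0],1],[[0,0,0],[0,0,0],1]]'
python3 - <<'E'
from h import *
print(now()[0]["ft_force"],now()[0]["ft_torque"])
E
```

```text
clock: 11.18
eef_pos: [0.5506, 0.2378, 0.1246]
tool_rot: [0.688, 0.726, 0.0, 0.0]
ft_force: [0.7, 0.5, -1.8]
grip_width: 0.0389
grasp_force: 60.9
clock: 11.52
eef_pos: [0.5506, 0.2377, 0.1172]
tool_rot: [0.688, 0.726, 0.0, 0.0]
ft_force: [0.1, -0.8, -1.1]
grip_width: 0.0387
grasp_force: 60.9
[ 0.1015 -0.7558 -1.1224] [ 0.0224  0.0052 -0.0369]
```

It's 12 mm into the bore with no contact force, so the placement is good. I'll continue down.

```bash
python3 -m inch '[[[0,0,0],[0,0,0.02],1],[[0,0,0],[0,0,0.025],1],[[0,0,0],[0,0,0.02],1],[[0,0,0],[0,0,0.012],1],[[0,0,0],[0,0,0.006],1],[[0,0,0],[0,0,0],1],[[0,0,0],[0,0,0],1],[[0,0,0],[0,0,0],1]]'
python3 -m inch '[[[0,0,0],[0,0,0.004],1],[[0,0,0],[0,0,0.004],1],[[0,0,0],[0,0,0],1],[[0,0,0],[0,0,0],1]]'
```

```text
clock: 12.18
eef_pos: [0.5507, 0.2377, 0.0928]
tool_rot: [0.688, 0.726, 0.0, 0.0]
ft_force: [0.2, 0.3, -0.8]
grip_width: 0.039
grasp_force: 60.9
clock: 12.52
eef_pos: [0.5507, 0.2377, 0.0902]
tool_rot: [0.688, 0.726, 0.0, 0.0]
ft_force: [-0.5, 0.4, -1.9]
grip_width: 0.0385
grasp_force: 60.9
```

```bash
python3 -m inch '[[[0,0,0],[0,0,0.005],1],[[0,0,0],[0,0,0],1],[[0,0,0],[0,0,0],1]]'|sed -n '2p;4p'
python3 -m inch '[[[0,0,0],[0,0,0.005],1],[[0,0,0],[0,0,0],1],[[0,0,0],[0,0,0],1]]'|sed -n '2p;4p'
```

```text
eef_pos: [0.5511, 0.238, 0.0893]
ft_force: [-0.9, -0.1, 1.5]
eef_pos: [0.5511, 0.238, 0.0892]
ft_force: [-3.1, -2.3, 8.8]
```

```bash
python3 -m inch '[[[0,0,0],[0,0,-0.003],-0.4],[[0,0,0],[0,0,0],-0.4],[[0,0,0],[0,0,0],-0.4],[[0,0,0],[0,0,-0.02],-0.4],[[0,0,0],[0,0,-0.06],-0.4],[[0,0,0],[0,0,-0.1],-0.4],[[0,0,0],[0,0,-0.1],-0.4],[[0,0,0],[0,0,-0.08],-0.4],[[0,0,0],[0,0,-0.03],-0.4],[[0,0,0],[0,0,0],-0.4]]'
python3 - <<'E'
from h import *
o,p,r=now()
plan(capS("b",.18),RG)
S=cam("side");cv2.imwrite("pics/p1.png",cv2.resize(S["img"][100:260,230:443],None,fx=3.5,fy=3.5,interpolation=cv2.INTER_CUBIC)[:,:,::-1])
E
```

```text
clock: 13.85
eef_pos: [0.5524, 0.2385, 0.2082]
tool_rot: [0.688, 0.726, 0.003, 0.002]
ft_force: [0.6, 0.5, -0.2]
grip_width: 0.0598
grasp_force: 0.0
t 13.85 pos [0.5524 0.2385 0.2082] F [ 0.6  0.5 -0.2] w 0.059817398622130626 g 0.0
turn units [0.0724 0.0065 0.0303] deg 28.358085707978 | shift units before turn [-1.6793 -0.0552  0.0451] after [-1.6585  0.2629 -0.0725] mm 504.2401145088753
```

View pics/p1.png

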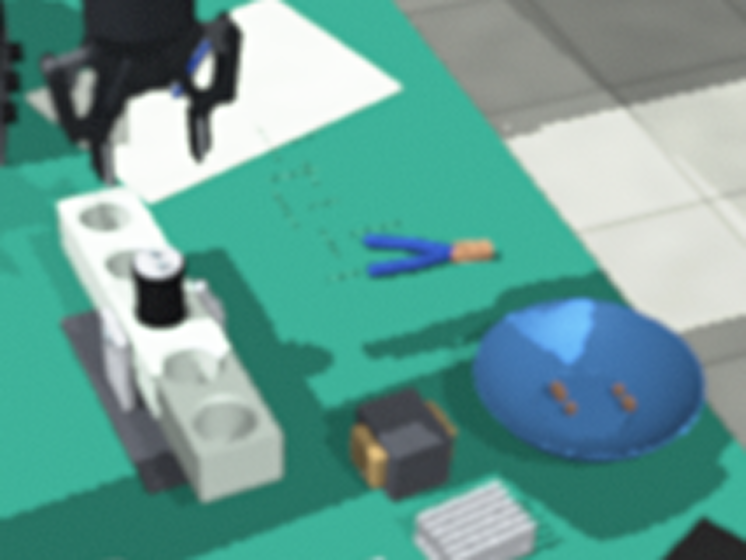

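Cap c is seated upright in bore 3, with its top at about (275,175) in the side view, and the carrier is level. Next is cap b.

```bash
python3 -m inch '[[[0,0,0],[-0.05,0,0],-0.4],[[0,0,0],[-0.1,0,0],-0.4],[[0,0,0],[-0.105,-0.005,0],-0.4],[[0,0,0],[-0.105,-0.005,0],-0.4],[[0,0,0],[-0.105,-0.005,0],-0.4],[[0,0,0],[-0.105,-0.005,0],-0.4],[[0,0,0],[-0.105,-0.005,0],-0.4],[[0,0,0],[-0.105,-0.005,0],-0.4],[[0,0,0],[-0.105,-0.005,0],-0.4],[[0,0,0],[-0.105,-0.005,0],-0.4]]' >/dev/null
python3 -m inch '[[[0,0,0],[-0.105,-0.005,0],-0.4],[[0,0,0],[-0.105,-0.005,0],-0.4],[[0,0,0],[-0.105,-0.005,0],-0.4],[[0,0,0],[-0.105,0,0],-0.4],[[0,0,0],[-0.1,0,0],-0.4],[[0,0,0],[-0.09,0,0],-0.4],[[0,0,0],[-0.055,0,0],-0.4],[[0,0,0],[-0.02,0,0],-0.4]]' >/dev/null
python3 -m inch '[[[0.0121,0.0011,0.00505],[0,0,0],-0.4],[[0.0121,0.0011,0.00505],[0,0,0],-0.4],[[0.0121,0.0011,0.00505],[0,0,0],-0.4],[[0.0121,0.0011,0.00505],[0,0,0],-0.4],[[0.0121,0.0011,0.00505],[0,0,0],-0.4],[[0.0121,0.0011,0.00505],[0,0,0],-0.4],[[0,0,0],[0,0,0],-0.4],[[0,0,0],[0,0,0],-0.4],[[0,0,0],[0,0,0],-0.4],[[0,0,0],[0,0,0],-0.4]]'|head -2
python3 - <<'E'
from h import *
plan(capS("b",.110),RG)
E
```

```text
clock: 16.23
eef_pos: [0.5608, -0.2647, 0.2074]
t 16.2333 pos [ 0.5608 -0.2647  0.2074] F [-0.   1.1  0.8] w 0.05983454149154605 g 0.0
turn units [-0.0005  0.0004 -0.0002] deg 0.2584053479533516 | shift units before turn [-0.0005  0.0281  0.2713] after [-0.0013  0.0271  0.2714] mm 81.8273414347187
```

```bash
python3 -m inch '[[[-0.0005,0.0004,-0.0002],[0,0.0245,0],-0.4],[[0,0,0],[0,0,0.05],-0.4],[[0,0,0],[0,0,0.07],-0.4],[[0,0,0],[0,0,0.07],-0.4],[[0,0,0],[0,0,0.05],-0.4],[[0,0,0],[0,0,0.03],-0.4],[[0,0,0],[0,0,0],-0.4],[[0,0,0],[0,0,0],-0.4],[[0,0,0],[0,0,0],-0.4],[[0,0,0],[0,0,0],-0.4]]'|head -2
python3 - <<'E'
from h import *
plan(capS("b",.047),RG)
E
```

```text
clock: 17.07
eef_pos: [0.5336, -0.2611, 0.1314]
t 17.0667 pos [ 0.5336 -0.2611  0.1314] F [-0.1  0.4 -0.3] w 0.059587942896789405 g 0.0
turn units [ 0.0002  0.0001 -0.    ] deg 0.06899428039256174 | shift units before turn [-0.0004 -0.0008  0.2134] after [-0.0006 -0.0006  0.2134] mm 64.0246365828558
```

```bash
python3 -m inch '[[[0,0,0],[0,-0.003,0.04],-0.4],[[0,0,0],[0,0,0.05],-0.4],[[0,0,0],[0,0,0.048],-0.4],[[0,0,0],[0,0,0.035],-0.4],[[0,0,0],[0,0,0.025],-0.4],[[0,0,0],[0,0,0.015],-0.4],[[0,0,0],[0,0,0],-0.4],[[0,0,0],[0,0,0],-0.4],[[0,0,0],[0,0,0],-0.4]]'|sed -n '2p;4p'
python3 -m inch '[[[0,0,0],[0,0,0],0.05],[[0,0,0],[0,0,0],0.2],[[0,0,0],[0,0,0],1],[[0,0,0],[0,0,0],1],[[0,0,0],[0,0,0],1],[[0,0,0],[0,0,0],1]]'
python3 - <<'E'
from h import *
plan(capS("b",.047),RG)
E
```

```text
eef_pos: [0.5051, -0.2571, 0.0727]
ft_force: [-0.8, 0.2, -0.1]
clock: 18.32
eef_pos: [0.5045, -0.257, 0.0731]
tool_rot: [0.735, 0.64, -0.147, -0.169]
ft_force: [-0.9, -0.8, 4.8]
grip_width: 0.0386
grasp_force: 60.5
t 18.3167 pos [ 0.5045 -0.257   0.0731] F [-0.9 -0.8  4.8] w 0.038642176759315576 g 60.52666336297989
turn units [-0.0004  0.      0.    ] deg 0.1378838930987124 | shift units before turn [-0.0008  0.003  -0.0041] after [-0.0008  0.003  -0.0041] mm 1.5598368994533802
```

```bash
sed -i 's/b3=np.array(\[.5486,.2396,0\])/b3=np.array([.551,.238,0])/' h.py
python3 -m inch '[[[0,0,0],[0,0,-0.02],1],[[0,0,0],[0,0,-0.04],1],[[0,0,0],[0,0,-0.05],1],[[0,0,0],[0,0,-0.05],1],[[0,0,0],[0,0,-0.05],1],[[0,0,0],[0,0,-0.05],1],[[0,0,0],[0,0,-0.04],1],[[0,0,0],[0,0,-0.02],1],[[0,0,0],[0,0,0],1],[[0,0,0],[0,0,0],1]]' >/dev/null
python3 -m inch '[[[-0.0119,-0.00115,-0.00503],[0,0,0],1],[[-0.0119,-0.00115,-0.00503],[0,0,0],1],[[-0.0119,-0.00115,-0.00503],[0,0,0],1],[[-0.0119,-0.00115,-0.00503],[0,0,0],1],[[-0.0119,-0.00115,-0.00503],[0,0,0],1],[[-0.0119,-0.00115,-0.00503],[0,0,0],1],[[0,0,0],[0,0,-0.06],1],[[0,0,0],[0,0,-0.07],1],[[0,0,0],[0,0,-0.06],1],[[0,0,0],[0,0,0],1]]' >/dev/null
python3 -m inch '[[[0,0,0],[0,0,0],1],[[0,0,0],[0,0,0],1]]' |head -2
python3 - <<'E'
from h import *
plan(bore(2,.215),RC)
E
```

```text
clock: 20.15
eef_pos: [0.5454, -0.2624, 0.2136]
t 20.15 pos [ 0.5454 -0.2624  0.2136] F [-0.8  0.1 -0.6] w 0.038845124034419 g 60.89270979166031
turn units [-0.0009 -0.0004 -0.0001] deg 0.3345994355192612 | shift units before turn [ 1.8779  0.1084 -0.0011] after [ 1.8778  0.11   -0.0046] mm 564.2948288309916
```

```bash
python3 -m inch '[[[-0.0009,-0.0004,0],[0.05,0,0],1],[[0,0,0],[0.1,0.005,0],1],[[0,0,0],[0.105,0.007,0],1],[[0,0,0],[0.105,0.007,0],1],[[0,0,0],[0.105,0.007,0],1],[[0,0,0],[0.105,0.007,0],1],[[0,0,0],[0.105,0.007,0],1],[[0,0,0],[0.105,0.007,0],1],[[0,0,0],[0.105,0.007,0],1],[[0,0,0],[0.105,0.007,0],1]]' >/dev/null
python3 -m inch '[[[0,0,0],[0.105,0.007,0],1],[[0,0,0],[0.105,0.007,0],1],[[0,0,0],[0.105,0.007,0],1],[[0,0,0],[0.105,0.007,0],1],[[0,0,0],[0.105,0.007,0],1],[[0,0,0],[0.105,0.007,0],1],[[0,0,0],[0.105,0.007,0],1],[[0,0,0],[0.08,0,0],1],[[0,0,0],[0.05,0,0],1],[[0,0,0],[0.023,0,0],1]]' >/dev/null
python3 -m inch '[[[0,0,0],[0,0,0],1],[[0,0,0],[0,0,0],1],[[0,0,0],[0,0,0],1],[[0,0,0],[0,0,0],1]]'
python3 - <<'E'
from h import *
plan(bore(2,.135),RC)
E
```

```text
clock: 22.15
eef_pos: [0.5491, 0.3, 0.2147]
tool_rot: [0.689, 0.725, 0.0, 0.002]
ft_force: [-0.9, -0.9, -1.0]
grip_width: 0.0385
grasp_force: 60.9
t 22.15 pos [0.5491 0.3    0.2147] F [-0.9 -0.9 -1. ] w 0.03853529613159948 g 60.878218710422516
turn units [ 0.0004  0.0003 -0.0005] deg 0.24924734114800948 | shift units before turn [ 0.0071 -0.0056  0.2657] after [ 0.0066 -0.0049  0.2658] mm 79.76487407471596
```

```bash
python3 -m inch '[[[0.0004,0.0003,-0.0005],[0.0068,-0.005,0.02],1],[[0,0,0],[0,0,0.06],1],[[0,0,0],[0,0,0.07],1],[[0,0,0],[0,0,0.06],1],[[0,0,0],[0,0,0.035],1],[[0,0,0],[0,0,0.02],1],[[0,0,0],[0,0,0],1],[[0,0,0],[0,0,0],1],[[0,0,0],[0,0,0],1],[[0,0,0],[0,0,0],1]]' |sed -n '2p;4p'
python3 - <<'E'
from h import *
plan(bore(2,.115),RC)
E
```

```text
eef_pos: [0.548, 0.3041, 0.1366]
ft_force: [0.3, 0.1, -1.6]
t 22.9833 pos [0.548  0.3041 0.1366] F [ 0.3  0.1 -1.6] w 0.03882939092405236 g 60.870631635189056
turn units [ 0.0004 -0.0002  0.0004] deg 0.21662096505394515 | shift units before turn [-0.0072 -0.0024  0.0719] after [-0.0071 -0.0022  0.0719] mm 21.684664342370215
```

```bash
python3 -m inch '[[[0,0,0],[-0.0065,-0.002,0],1],[[0,0,0],[0,0,0],1],[[0,0,0],[0,0,0],1],[[0,0,0],[0,0,0.015],1],[[0,0,0],[0,0,0.02],1],[[0,0,0],[0,0,0],1],[[0,0,0],[0,0,0],1]]' |sed -n '2p;4p'
python3 -m inch '[[[0,0,0],[0,0,0.015],1],[[0,0,0],[0,0,0.015],1],[[0,0,0],[0,0,0],1],[[0,0,0],[0,0,0],1]]' |sed -n '2p;4p'
```

```text
eef_pos: [0.5469, 0.3017, 0.124]
ft_force: [1.6, 0.3, -0.7]
eef_pos: [0.547, 0.3019, 0.1154]
ft_force: [1.8, 1.6, -0.5]
```

```bash
python3 -m inch '[[[0,0,0],[0,0.002,0.02],1],[[0,0,0],[0,0,0.02],1],[[0,0,0],[0,0,0.02],1],[[0,0,0],[0,0,0.012],1],[[0,0,0],[0,0,0.006],1],[[0,0,0],[0,0,0],1],[[0,0,0],[0,0,0],1],[[0,0,0],[0,0,0],1]]' |sed -n '2p;4p'
python3 -m inch '[[[0,0,0],[0,0,0.006],1],[[0,0,0],[0,0,0],1],[[0,0,0],[0,0,0],1]]' |sed -n '2p;4p'
```

```text
eef_pos: [0.5473, 0.3021, 0.0925]
ft_force: [2.0, 3.7, 0.2]
eef_pos: [0.5474, 0.302, 0.0906]
ft_force: [2.2, 4.1, 0.2]
```

```bash
python3 -m inch '[[[0,0,0],[0,0,0.006],1],[[0,0,0],[0,0,0],1],[[0,0,0],[0,0,0],1]]' |sed -n '2p;4p'
python3 -m inch '[[[0,0,0],[0,0,0],-0.4],[[0,0,0],[0,0,0],-0.4],[[0,0,0],[0,0,0],-0.4],[[0,0,0],[0,0,-0.02],-0.4],[[0,0,0],[0,0,-0.06],-0.4],[[0,0,0],[0,0,-0.1],-0.4],[[0,0,0],[0,0,-0.1],-0.4],[[0,0,0],[0,0,-0.08],-0.4],[[0,0,0],[0,0,-0.04],-0.4],[[0,0,0],[0,0,0],-0.4]]'|sed -n '2p;4p'
python3 -m inch '[[[0,0,0],[-0.05,0,0],-0.4],[[0,0,0],[-0.1,0,0],-0.4],[[0,0,0],[-0.1,0,0],-0.4],[[0,0,0],[-0.1,0,0],-0.4],[[0,0,0],[-0.1,0,0],-0.4],[[0,0,0],[-0.1,0,0],-0.4],[[0,0,0],[-0.1,0,0],-0.4],[[0,0,0],[-0.06,0,0],-0.4],[[0,0,0],[0,0,0],-0.4]]' |sed -n '2p;4p'
python3 - <<'E'
from h import *
plan(capS("a",.18),RG)
S,T=cam("side"),cam("top")
def cr(im,x,y,w,h,k): return cv2.resize(im[y:y+h,x:x+w],None,fx=k,fy=k,interpolation=cv2.INTER_CUBIC)
cv2.imwrite("pics/p2.png",np.hstack([cr(S["img"],235,110,100,140,4),cr(T["img"],145,180,100,140,4)])[:,:,::-1])
E
```

```text
eef_pos: [0.5475, 0.302, 0.0887]
ft_force: [1.5, 4.4, -0.3]
eef_pos: [0.549, 0.3021, 0.2132]
ft_force: [0.6, 0.3, -0.1]
eef_pos: [0.5579, 0.084, 0.2066]
ft_force: [0.4, -0.3, -1.2]
t 26.65 pos [0.5579 0.084  0.2066] F [ 0.4 -0.3 -1.2] w 0.059882694564566845 g 0.0
turn units [0.0708 0.0072 0.0297] deg 27.75145809098879 | shift units before turn [-0.9022  0.0082  0.0454] after [-0.8845  0.1797 -0.0384] mm 271.0232364764955
```

View pics/p2.png

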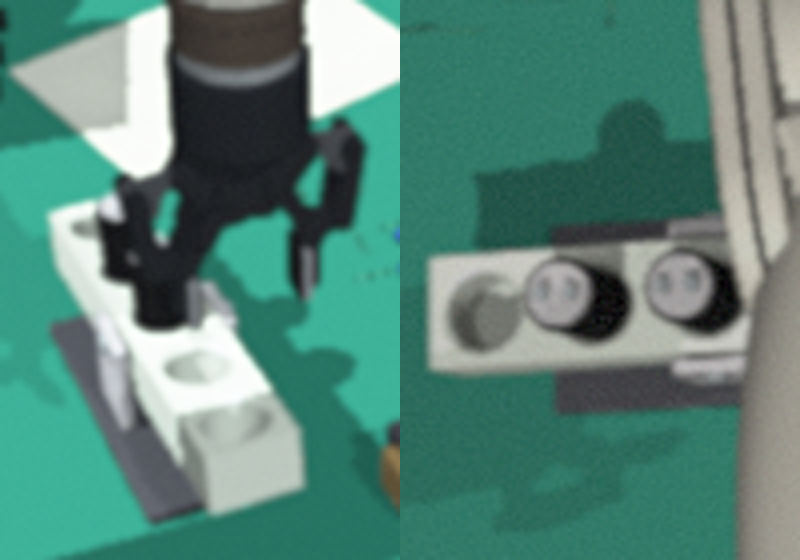

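Caps b and c are both seated (tops at about (185,253) and (215.5,251) in top), and the carrier is tilted bore-1-end down, as expected. Now cap a.

```bash
python3 -m inch '[[[0,0,0],[-0.05,0.002,0],-0.4],[[0,0,0],[-0.1,0.002,0],-0.4],[[0,0,0],[-0.1,0.002,0],-0.4],[[0,0,0],[-0.1,0.002,0],-0.4],[[0,0,0],[-0.1,0,0],-0.4],[[0,0,0],[-0.1,0,0],-0.4],[[0,0,0],[-0.1,0,0],-0.4],[[0,0,0],[-0.1,0,0],-0.4],[[0,0,0],[-0.1,0,0],-0.4],[[0,0,0],[-0.052,0,0],-0.4]]' >/dev/null
python3 -m inch '[[[0.0118,0.0012,0.00495],[0,0,0],-0.4],[[0.0118,0.0012,0.00495],[0,0,0],-0.4],[[0.0118,0.0012,0.00495],[0,0,0],-0.4],[[0.0118,0.0012,0.00495],[0,0,0],-0.4],[[0.0118,0.0012,0.00495],[0,0,0],-0.4],[[0.0118,0.0012,0.00495],[0,0,0],-0.4],[[0,0,0],[0,0,0],-0.4],[[0,0,0],[0,0,0],-0.4],[[0,0,0],[0,0,0],-0.4],[[0,0,0],[0,0,0],-0.4]]'|head -2
python3 - <<'E'
from h import *
plan(capS("a",.110),RG)
E
```

```text
clock: 28.42
eef_pos: [0.577, -0.1805, 0.2106]
t 28.4167 pos [ 0.577  -0.1805  0.2106] F [ 0.5 -0.4  0.3] w 0.05927337450786448 g 0.0
turn units [0.0011 0.     0.0011] deg 0.5815664680358187 | shift units before turn [-0.0201  0.0164  0.2875] after [-0.0201  0.0186  0.2873] mm 86.5893901676999
```

```bash
python3 -m inch '[[[0.0011,0,0.0011],[-0.02,0.0135,0],-0.4],[[0,0,0],[0,0,0.05],-0.4],[[0,0,0],[0,0,0.07],-0.4],[[0,0,0],[0,0,0.07],-0.4],[[0,0,0],[0,0,0.06],-0.4],[[0,0,0],[0,0,0.035],-0.4],[[0,0,0],[0,0,0],-0.4],[[0,0,0],[0,0,0],-0.4],[[0,0,0],[0,0,0],-0.4],[[0,0,0],[0,0,0],-0.4]]'|head -2
python3 - <<'E'
from h import *
plan(capS("a",.047),RG)
E
```

```text
clock: 29.25
eef_pos: [0.5439, -0.1825, 0.1319]
t 29.25 pos [ 0.5439 -0.1825  0.1319] F [0.8 0.5 0.4] w 0.05947742716265245 g 0.0
turn units [ 0.0001  0.     -0.0001] deg 0.0652514412346235 | shift units before turn [0.0017 0.0021 0.2142] after [0.0016 0.0023 0.2142] mm 64.2507498973278
```

```bash
python3 -m inch '[[[0,0,0],[0.0015,-0.002,0.04],-0.4],[[0,0,0],[0,0,0.048],-0.4],[[0,0,0],[0,0,0.047],-0.4],[[0,0,0],[0,0,0.035],-0.4],[[0,0,0],[0,0,0.025],-0.4],[[0,0,0],[0,0,0.015],-0.4],[[0,0,0],[0,0,0],-0.4],[[0,0,0],[0,0,0],-0.4],[[0,0,0],[0,0,0],-0.4]]'|sed -n '2p;4p'
python3 -m inch '[[[0,0,0],[0,0,0],0.05],[[0,0,0],[0,0,0],0.2],[[0,0,0],[0,0,0],1],[[0,0,0],[0,0,0],1],[[0,0,0],[0,0,0],1],[[0,0,0],[0,0,0],1]]'
python3 - <<'E'
from h import *
plan(capS("a",.047),RG)
E
```

```text
eef_pos: [0.5159, -0.1781, 0.0741]
ft_force: [0.3, 0.1, -0.3]
clock: 30.5
eef_pos: [0.516, -0.1781, 0.0741]
tool_rot: [0.736, 0.639, -0.147, -0.169]
ft_force: [4.4, -0.1, 4.9]
grip_width: 0.0389
grasp_force: 60.6
t 30.5 pos [ 0.516  -0.1781  0.0741] F [ 4.4 -0.1  4.9] w 0.03885002517778363 g 60.59015973703936
turn units [-0.0002 -0.     -0.0001] deg 0.07154410873741397 | shift units before turn [ 0.      0.0031 -0.0004] after [ 0.      0.0031 -0.0004] mm 0.9486035417004335
```

```bash
python3 -m inch '[[[0,0,0],[0,0,-0.02],1],[[0,0,0],[0,0,-0.04],1],[[0,0,0],[0,0,-0.05],1],[[0,0,0],[0,0,-0.05],1],[[0,0,0],[0,0,-0.05],1],[[0,0,0],[0,0,-0.05],1],[[0,0,0],[0,0,-0.04],1],[[0,0,0],[0,0,-0.02],1],[[0,0,0],[0,0,0],1],[[0,0,0],[0,0,0],1]]' >/dev/null
python3 -m inch '[[[-0.0119,-0.00115,-0.00503],[0,0,0],1],[[-0.0119,-0.00115,-0.00503],[0,0,0],1],[[-0.0119,-0.00115,-0.00503],[0,0,0],1],[[-0.0119,-0.00115,-0.00503],[0,0,0],1],[[-0.0119,-0.00115,-0.00503],[0,0,0],1],[[-0.0119,-0.00115,-0.00503],[0,0,0],1],[[0,0,0],[0,0,-0.05],1],[[0,0,0],[0,0,-0.05],1],[[0,0,0],[0,0,-0.02],1],[[0,0,0],[0,0,0],1]]' >/dev/null
python3 -m inch '[[[0,0,0],[0,0,0],1],[[0,0,0],[0,0,0],1]]' |head -2
cat >> h.py <<'E'
def ins(th,d,s=.0468,i=4,phi=None):
    """TCP pose for cap at depth d in bore i, carrier tilted th (rad, +y end down), tool tilt phi"""
    phi=th if phi is None else phi
    u=np.array([-np.sin(cy),np.cos(cy),0]); zz=np.array([0,0,1.])
    y=(3-i)*.064; cu,cz=np.cos(th)*u-np.sin(th)*zz, np.sin(th)*u+np.cos(th)*zz
    bot=b3+[0,0,.07]+y*cu+(.012-d)*cz
    az=np.sin(phi)*u+np.cos(phi)*zz
    return bot+s*az, frame(np.array([np.cos(cy),np.sin(cy),0]),-az)
E
python3 - <<'E'
from h import *
p,r=ins(.11,-.05); plan(p,r); plan(p,RC)
E
```

```text
clock: 32.33
eef_pos: [0.5565, -0.1836, 0.1944]
t 32.3333 pos [ 0.5565 -0.1836  0.1944] F [ 0.6 -0.1 -2. ] w 0.038668849620511335 g 60.910118110477924
turn units [-0.0008 -0.0177 -0.0002] deg 6.396255991855692 | shift units before turn [1.2322 0.0569 0.0323] after [ 1.2281  0.0584 -0.1047] mm 370.1681204503116
t 32.3333 pos [ 0.5565 -0.1836  0.1944] F [ 0.6 -0.1 -2. ] w 0.038668849620511335 g 60.910118110477924
turn units [-0.0008 -0.0002 -0.0002] deg 0.31860578442414533 | shift units before turn [1.2322 0.0569 0.0323] after [1.2321 0.0584 0.0308] mm 370.1681204503116
```

```bash
python3 -m inch '[[[0,0,0],[0.05,0,0],1],[[0,0,0],[0.1,0.003,0],1],[[0,0,0],[0.105,0.006,0],1],[[0,0,0],[0.105,0.006,0],1],[[0,0,0],[0.105,0.006,0],1],[[0,0,0],[0.105,0.006,0],1],[[0,0,0],[0.105,0.006,0],1],[[0,0,0],[0.105,0.006,0],1],[[0,0,0],[0.105,0.006,0],1],[[0,0,0],[0.105,0.006,0],1]]' >/dev/null
python3 -m inch '[[[0,0,0],[0.105,0.006,0],1],[[0,0,0],[0.08,0,0],1],[[0,0,0],[0.04,0,0],1],[[0,0,0],[0.017,0,0],1],[[-0.0004,-0.0088,0],[0,0,0],1],[[-0.0004,-0.0087,0],[0,0,0],1],[[0,0,0],[0,0,0],1],[[0,0,0],[0,0,0],1],[[0,0,0],[0,0,0],1],[[0,0,0],[0,0,0],1]]' |sed -n '2p;4p'
python3 -m inch '[[[0,0,0],[0,0,0],1],[[0,0,0],[0,0,0],1],[[0,0,0],[0,0,0],1]]' |sed -n '2p;4p'
python3 - <<'E'
from h import *
p,r=ins(.11,-.008); plan(p,r)
# carrier tilt now, from top view: silver tops of b and c (88 mm above the floors): predicted pixels for tilts
T=cam("top"); u=np.array([-np.sin(cy),np.cos(cy),0]); zz=np.array([0,0,1.])
for th in (0,.08,.1,.12):
    cu,cz=np.cos(th)*u-np.sin(th)*zz, np.sin(th)*u+np.cos(th)*zz
    print(th,[proj(T,b3+[0,0,.07]+y*cu+.06*cz).round(1) for y in (.064,0)],"seen b (185,253.3) c (215.5,251.3); bore1",proj(T,b3+[0,0,.07]+.128*cu+.012*cz).round(1))
E
```

```text
eef_pos: [0.5544, 0.1851, 0.1959]
ft_force: [0.0, -0.1, -1.1]
eef_pos: [0.5545, 0.1857, 0.1961]
ft_force: [0.6, -0.3, -1.2]
t 34.25 pos [0.5545 0.1857 0.1961] F [ 0.6 -0.3 -1.2] w 0.038665342160754575 g 60.89072476839647
turn units [ 0.0003 -0.0002 -0.0004] deg 0.176720430129329 | shift units before turn [ 0.0063 -0.0023  0.176 ] after [ 0.0065 -0.002   0.176 ] mm 52.83373531903799
0 [array([187.6, 252.3]), array([218.2, 250.6])] seen b (185,253.3) c (215.5,251.3); bore1 [163.9 256.6]
0.08 [array([186.1, 252.7]), array([216. , 250.8])] seen b (185,253.3) c (215.5,251.3); bore1 [165.1 257.2]
0.1 [array([185.7, 252.9]), array([215.4, 250.8])] seen b (185,253.3) c (215.5,251.3); bore1 [165.5 257.3]
0.12 [array([185.4, 253. ]), array([214.8, 250.9])] seen b (185,253.3) c (215.5,251.3); bore1 [165.8 257.4]
```

```bash
python3 -m inch '[[[0,0,0],[0.0063,-0.0023,0],1],[[0,0,0],[0,0,0.03],1],[[0,0,0],[0,0,0.05],1],[[0,0,0],[0,0,0.05],1],[[0,0,0],[0,0,0.03],1],[[0,0,0],[0,0,0.016],1],[[0,0,0],[0,0,0],1],[[0,0,0],[0,0,0],1],[[0,0,0],[0,0,0],1],[[0,0,0],[0,0,0],1]]' |sed -n '2p;4p'
python3 -m inch '[[[0,0,0],[0,0,0],1],[[0,0,0],[0,0,0],1],[[0,0,0],[0,0,0],1]]' |sed -n '2p;4p'
python3 - <<'E'
from h import *
P=[ins(.11,.0),ins(.11,.014)]+[ins(t,d) for t,d in ((.09,.018),(.07,.022),(.05,.026),(.03,.030),(.01,.034),(0,.038))]
plan(*P[0])
for a,b in zip(P,P[1:]): plan(b[0],b[1],a[0],a[1])
E
```

```text
eef_pos: [0.5546, 0.1826, 0.1443]
ft_force: [0.3, 0.6, -1.1]
eef_pos: [0.5542, 0.1824, 0.1437]
ft_force: [-0.2, 0.2, -2.4]
t 35.3833 pos [0.5542 0.1824 0.1437] F [-0.2  0.2 -2.4] w 0.03888761682476894 g 60.89246490737423
turn units [ 0.0004 -0.0002 -0.0002] deg 0.1699912297225225 | shift units before turn [-0.0019 -0.0004  0.0277] after [-0.0019 -0.0004  0.0277] mm 8.330722726460467
turn units [0. 0. 0.] deg 0.0 | shift units before turn [ 0.     -0.      0.0467] after [ 0.     -0.      0.0467] mm 13.999999999999993
turn units [-0.      0.0032 -0.    ] deg 1.1459155902616476 | shift units before turn [-0.0027 -0.      0.0176] after [-0.003  -0.      0.0176] mm 5.348717076412472
turn units [0.     0.0032 0.    ] deg 1.1459155902616465 | shift units before turn [-0.0024 -0.      0.0176] after [-0.0028 -0.      0.0176] mm 5.336498731888571
turn units [-0.      0.0032  0.    ] deg 1.1459155902616454 | shift units before turn [-0.0021  0.      0.0176] after [-0.0025  0.      0.0176] mm 5.325454219193812
turn units [ 0.      0.0032 -0.    ] deg 1.1459155902616467 | shift units before turn [-0.0019  0.      0.0176] after [-0.0022  0.      0.0176] mm 5.315590855149541
turn units [0.     0.0032 0.    ] deg 1.1459155902616465 | shift units before turn [-0.0016 -0.      0.0176] after [-0.002  -0.      0.0176] mm 5.3069152255626095
turn units [0.     0.0016 0.    ] deg 0.5729577951308233 | shift units before turn [-0.0007  0.      0.0155] after [-0.0008  0.      0.0155] mm 4.645545697106642
```

```bash
python3 -m inch '[[[0,0,0],[-0.002,0,0.014],1],[[0,0,0],[0,0,0.014],1],[[0,0,0],[0,0,0.012],1],[[0,0,0],[0,0,0.012],1],[[0,0,0],[0,0,0],1],[[0,0,0],[0,0,0],1],[[0,0,0],[0,0,0],1]]' |sed -n '2p;4p'
python3 -m inch '[[[0,0,0],[0,0,0.012],1],[[0,0,0],[0,0,0.011],1],[[0,0,0],[0,0,0],1],[[0,0,0],[0,0,0],1],[[0,0,0],[0,0,0],1]]' |sed -n '2p;4p'
python3 - <<'E'
from h import *
plan(*ins(.11,.014))
E
```

```text
eef_pos: [0.5541, 0.18, 0.1278]
ft_force: [-0.3, -0.5, -2.0]
eef_pos: [0.5541, 0.1793, 0.1209]
ft_force: [-0.3, -0.6, -1.7]
t 36.3833 pos [0.5541 0.1793 0.1209] F [-0.3 -0.6 -1.7] w 0.03872095817720754 g 60.892418045550585
turn units [ 0.0002 -0.0001 -0.0002] deg 0.12592496002745174 | shift units before turn [ 0.0002  0.0004 -0.0022] after [ 0.0002  0.0004 -0.0022] mm 0.6643747303948926
```

No contact forces at 14 mm depth. I'll bring it level while inserting.

```bash
python3 -m inch '[[[0,0.0032,0],[-0.0028,0,0.0165],1],[[0,0.0032,0],[-0.0026,0,0.0175],1],[[0,0,0],[0,0,0],1],[[0,0,0],[0,0,0],1]]' |sed -n '2p;4p'
python3 -m inch '[[[0,0.0032,0],[-0.0023,0,0.0175],1],[[0,0.0032,0],[-0.002,0,0.0175],1],[[0,0,0],[0,0,0],1],[[0,0,0],[0,0,0],1]]' |sed -n '2p;4p'
python3 -m inch '[[[0,0.0032,0],[-0.0018,0,0.0175],1],[[0,0.0016,0],[-0.0008,0,0.0155],1],[[0,0,0],[0,0,0],1],[[0,0,0],[0,0,0],1],[[0,0,0],[0,0,0],1]]' |sed -n '2p;4p'
python3 - <<'E'
from h import *
plan(*ins(0,.04))
E
```

```text
eef_pos: [0.5541, 0.1765, 0.1105]
ft_force: [0.1, 2.0, -2.8]
eef_pos: [0.5543, 0.1748, 0.1002]
ft_force: [0.3, 2.4, -1.7]
eef_pos: [0.5543, 0.1737, 0.0907]
ft_force: [-0.2, 1.8, -0.9]
t 37.4667 pos [0.5543 0.1737 0.0907] F [-0.2  1.8 -0.9] w 0.038873698253301545 g 60.98213842255063
turn units [ 0.0002 -0.0002 -0.0002] deg 0.12349803738937269 | shift units before turn [0.0013 0.0007 0.0062] after [0.0013 0.0007 0.0062] mm 1.9083472667502908
```

```bash
python3 -m inch '[[[0,0,0],[0.001,0,0.006],1],[[0,0,0],[0,0,0],1],[[0,0,0],[0,0,0],1]]' |sed -n '2p;4p'
python3 -m inch '[[[0,0,0],[0,0,0],-0.2],[[0,0,0],[0,0,0],-0.4],[[0,0,0],[0,0,0],-0.4],[[0,0,0],[0,0,-0.02],-0.4],[[0,0,0],[0,0,-0.06],-0.4],[[0,0,0],[0,0,-0.1],-0.4],[[0,0,0],[0,0,-0.1],-0.4],[[0,0,0],[0,0,-0.08],-0.4],[[0,0,0],[0,0,-0.04],-0.4],[[0,0,0],[0,0,0],-0.4]]'|sed -n '2p;4p'
python3 -m inch '[[[0,0,0],[-0.05,-0.05,0],-0.4],[[0,0,0],[-0.08,-0.08,0],-0.4],[[0,0,0],[-0.08,-0.08,0],-0.4],[[0,0,0],[-0.08,-0.08,0],-0.4],[[0,0,0],[-0.08,-0.08,0],-0.4],[[0,0,0],[-0.08,-0.08,0],-0.4],[[0,0,0],[-0.08,-0.08,0],-0.4],[[0,0,0],[-0.08,-0.08,0],-0.4],[[0,0,0],[-0.05,-0.05,0],-0.4],[[0,0,0],[0,0,0],-0.4]]' |sed -n '2p;4p'
python3 - <<'E'
from h import *
S,T=cam("side"),cam("top")
def cr(im,x,y,w,h,k): return cv2.resize(im[y:y+h,x:x+w],None,fx=k,fy=k,interpolation=cv2.INTER_CUBIC)
cv2.imwrite("pics/p3.png",np.hstack([cr(S["img"],235,120,100,140,4),cr(T["img"],140,160,100*5//5+65,140,2.424)[:339] if 0 else cr(T["img"],205-60,190,100,140,4)])[:,:,::-1])
cv2.imwrite("pics/p3.png",np.vstack([cr(T["img"],140,210,200,75,4),cr(S["img"],235,140,200,75,4)])[:,:,::-1])
print("level tops pred",[proj(T,bore(i,.130)).round(1).tolist() for i in (2,3,4)],[proj(S,bore(i,.130)).round(1).tolist() for i in (2,3,4)])
E
```

```text
eef_pos: [0.5544, 0.1738, 0.0889]
ft_force: [-0.4, -0.0, -0.6]
eef_pos: [0.5564, 0.1744, 0.2135]
ft_force: [1.0, -0.4, 0.3]
eef_pos: [0.3634, -0.0363, 0.2073]
ft_force: [-0.5, 0.2, -1.1]
level tops pred [[187.6, 252.3], [218.2, 250.6], [248.9, 249.0]] [[265.6, 160.8], [274.1, 174.8], [283.1, 189.7]]
```

View pics/p3.png

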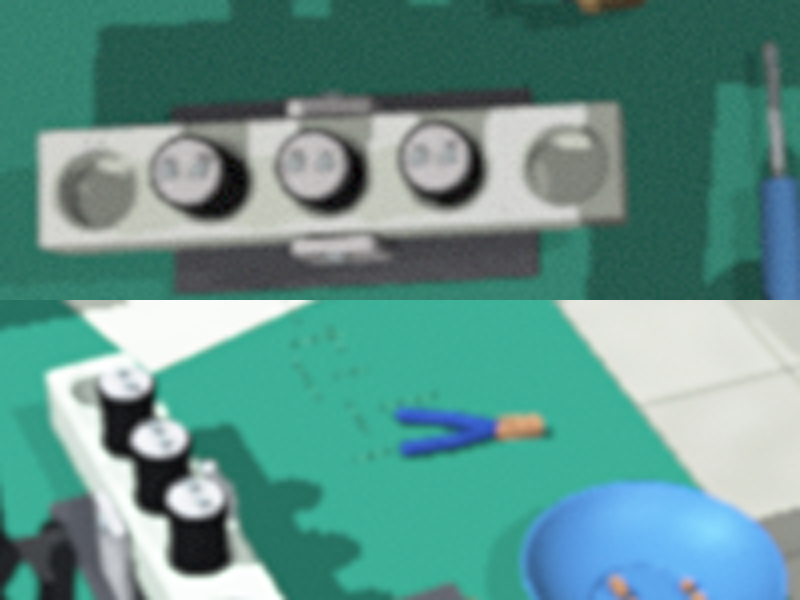

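All three caps stand in bores 2, 3 and 4, with tops at about (187,253), (218,251) and (249,249) in top. The carrier looks level. I'll do a numeric check of disc heights.

Run:
```python
from h import *
T,S=cam("top"),cam("side"); W={}
for n,c in (("T",T),("S",S)):
    hsv=cv2.cvtColor(c["img"],cv2.COLOR_RGB2HSV)
    for i in (2,3,4):
        q=proj(c,bore(i,.130)); x,y=np.round(q).astype(int); w=11
        h=hsv[y-w:y+w+1,x-w:x+w+1]; dark=(h[...,2]<90).astype(np.uint8)
        # disc: bright blob containing centre, cut by its dark rim
        m=((h[...,2]>110)&(h[...,1]<70)).astype(np.uint8)
        m=cv2.morphologyEx(m,cv2.MORPH_CLOSE,np.ones((3,3))); l,lab,st,ce=cv2.connectedComponentsWithStats(m,connectivity=4)
        k=lab[w,w]; W[n,i]=ce[k]+[x-w,y-w]; print(n,i,W[n,i].round(2),"pred",q.round(2),"area",st[k][4],st[k][:4])
for i in (2,3,4): print(i,tri(T,W["T",i],S,W["S",i]))
```

```text
T 2 [185.69 250.63] pred [187.61 252.32] area 401 [ 0  0 23 23]
T 3 [216.05 249.75] pred [218.23 250.65] area 421 [ 0  0 23 23]
T 4 [247.28 247.42] pred [248.86 248.98] area 420 [ 0  0 23 23]
S 2 [264.54 158.89] pred [265.61 160.77] area 314 [ 0  0 23 23]
S 3 [272.11 175.93] pred [274.07 174.76] area 184 [ 0  2 20 21]
S 4 [283.98 190.25] pred [283.07 189.66] area 283 [ 0  0 23 23]
2 (array([0.5482, 0.3053, 0.1341]), np.float64(0.004623111967143157))
3 (array([0.5507, 0.2449, 0.1217]), np.float64(0.006580654505174021))
4 (array([0.5584, 0.1785, 0.1233]), np.float64(0.0006131956480085692))
```

Run:
```python
from h import *
T,S=cam("top"),cam("side"); W={}
for i,a,b in ((2,(186.8,253),(266.5,160)),(3,(218.3,251.3),(275,174.5)),(4,(249,249.3),(284,189))): print(i,tri(T,a,S,b))
g=cv2.cvtColor(S["img"],cv2.COLOR_RGB2GRAY).astype(float)
for i in (2,3,4):
    q=proj(S,bore(i,.130)); u=int(round(q[0]+1)); v0=int(q[1])
    for uu in (u-2,u,u+2):
        col=g[v0:v0+30,uu]; d=np.where(col<110)[0]; 
        print(i,uu,"dark from",v0+d[0],"len",len(d), "pred near-rim row",proj(S,bore(i,.130)+np.array([.0075,-.0185,0]))[1].round(1))
# carrier end heights: top-view scale -> end corners of the white block
h=cv2.cvtColor(T["img"],cv2.COLOR_RGB2HSV); m=((h[...,1]<60)&(h[...,2]>125)).astype(np.uint8)
for v in (250,255,260): 
    x=np.where(m[v,140:310])[0]+140; print("row",v,"block cols",x.min(),x.max())
u_=np.array([-np.sin(cy),np.cos(cy),0]); 
print("pred level ends",[proj(T,b3+[0,0,.082]+s*.158*u_).round(1).tolist() for s in (1,-1)])
```

```text
2 (array([0.5481, 0.3028, 0.1313]), np.float64(0.004402140768364847))
3 (array([0.5514, 0.2373, 0.1309]), np.float64(0.0037998677787225905))
4 (array([0.5551, 0.1731, 0.1324]), np.float64(0.003189219537376779))
2 265 dark from 165 len 14 pred near-rim row 164.2
2 267 dark from 165 len 15 pred near-rim row 164.2
2 269 dark from 165 len 18 pred near-rim row 164.2
3 273 dark from 180 len 14 pred near-rim row 178.4
3 275 dark from 180 len 14 pred near-rim row 178.4
3 277 dark from 179 len 14 pred near-rim row 178.4
4 282 dark from 195 len 14 pred near-rim row 193.5
4 284 dark from 195 len 14 pred near-rim row 193.5
4 286 dark from 194 len 15 pred near-rim row 193.5
row 250 block cols 150 294
row 255 block cols 149 294
row 260 block cols 149 295
pred level ends [[150.2, 257.4], [295.2, 249.5]]
```

Tops triangulate to 131, 131 and 132 mm against 130 mm expected when home and level, and each shows the same exposed length. The arm is clear, so I'm handing in.

```bash
python3 -c "
from workcell import workorder; print(workorder.job_done())"
```

```text
the job is handed in; nothing more can be done
None
```

I handed the job in with the three capacitors standing in bores 2, 3 and 4 (b, c and a in that order). Measured from the cameras, all three are fully home and the carrier is level to within about 0.01 rad.

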